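# Clear an indexed spraying wheel and turn it on three clicks

### The arm

A 6-joint arm with a two-finger parallel gripper is mounted at the origin on a cart in front of the work surface, level with it; the furniture and walls round the work are solid. World frame = base frame: x ahead of the robot, y to its left, z up, the work surface at z = 0. Lengths are in m, angles in degrees, forces in N, time in s.
With the tool pointing down it reaches from about 0.35 to 0.725 m from the base axis. Payload 4.3 kg.
Tool frame: the origin (TCP) lies at the very end of the fingers, on their centre line; the grasp point (between the pads) lies 19 mm behind it; z points along the fingers, y is the direction in which the jaws open and shut (so a half turn about z gives the same grasp; the last joint's range is limited). The gripper opens to 85 mm and grips with 20 to 120 N. Pads are 22 mm wide; open, the fingers measure 114 mm over their backs; the gripper's body (76 mm by 85 mm) begins 54 mm behind the grasp point. The pads swing forward as they close: fully open they stand 13 mm farther back than shut.
Start: joints at [59.513, 21.618, 4.641, 73.018, 0, 83.68], TCP at [0.235, 0.525, 0.231] pointing down, gripper open.
Joint ranges: [-156.06, 156.06], [-48.1, 94.91], [-58.44, 69.94], [-101.28, 121.22], [-78.64, 73.56], [-180, 180]. Speed limits (degrees/s): [147.25, 147.25, 180, 180, 180, 180].

### API

Orientations are given as a 3x3 rotation matrix whose columns are the frame's x, y, z axes.
In Python, from plant import env gives the robot as it stands.
- The arm moves only by the tool servo_tool, never from a script. Its argument "commands" is a list of rows, each an object with "delta_pos": the shift along the world's x, y, z in cm, a list of three; "rotation": the turn, a rotation vector about the world's x, y, z in rad, a list of three; "grip": the finger opening in cm, from 0 to 8.54. A call has 1 to 20 rows; each row shifts and turns the commanded pose from where the row before left it; what a row does not reach is not made up. A row lasts 1/12 s, in which the tool goes at most 41.7 mm and 7.16 degrees, less where a joint would pass 70% of its speed; a pose out of reach is approached as far as the arm can. A call is refused whole if a number of a shift passes 4.17 or a number of a turn 0.125, either way. A call with a gripper value outside its range is refused whole. The fingers move at their own pace and stop on an object; the grip force is fixed at half the most. Time passes only in rows, so rows that do not move let the fingers close. It gives the time, the measured TCP pose, the force and the opening at its end, in the units of the state.
- env.sense(): the state, without advancing time (a new reading comes with each control period).
- env.camera(name): name is "side" or "top" or "wrist"; returns the picture (480x640x3 uint8, blue, green, red); there is no depth.
- env.calibration(name): a dict with "fx", "fy", "cx", "cy" (pixels), "cam_to_world" (4x4, takes a point from camera to world coordinates); the wrist camera has in their place "hand_eye" (4x4, takes a point from camera to tool coordinates, whose origin is the TCP and whose axes are the flange's). Camera axes: x right, y down, z forward; pixel columns grow to the right and rows downward; lengths in m; the calibration is good to about 2 mm. A picture is of the moment at which its call begins: read the wrist's pose just before it. calibration takes no time and is no camera call.
- env.job_done(): hands the job in, once; it reports no verdict.
The state is a dict: "time_s": time; "qpos": joint angles; "qd": joint speeds; "joint_efforts": joint torques, N m; "tcp_pos": TCP position; "tool_rot": TCP orientation; "ft_force": force on the tool from outside, world axes, zero at the start; "moment": the same for the moment, N m; "width": opening from 0.0 (shut) to 1.0 (fully open).
Only numpy, scipy, OpenCV 4.12 (cv2) and the standard library are available. Lean on these libraries where they do the work, as an engineer would, in place of code of your own. Each camera call takes 0.05 s, during which the arm holds its last target. There are 200 camera calls.

### The job

With the wooden rib, scrape the four dry glaze chips off the wheel head into the black drip tray round it, keeping your fingers off the chips and leaving the upturned cup standing in the middle, and lay the rib down on the bench clear of the tray. Then grip the wheel's lever by its wooden knob and turn it clockwise (seen from above) on by exactly three clicks of the pawl, so that the cup's next panel faces the gun, and draw it back until the pawl stops it. Finish like that: do not let go, but keep hold of the knob with the wheel pulled back firmly against the pawl.

Things in the scene. Friction and masses are not known exactly. Their poses are not given: they have to be found in the camera images.
- axis (a point): Banding wheel: a flat round grey metal head, 280 mm across, on a grey foot fixed in a round black drip tray (380 mm outside, rim 24 mm high, floor 4 mm above the bench). This point is the centre of the head's top face, on the turning axis, 76 mm above the bench. Its axes belong to the fixed foot (z up) and do not turn with the head.
- wheel (a joint): Angle of the wheel head, rad, growing clockwise seen from above (the way it is driven). Ratchet stops lie at whole multiples of 0.1745: 0, 0.1745, 0.349, 0.524... It starts in the free play just past stop 0 (0.004 to 0.058). From a stop: 0.065 rad of play, then a ramp; the force eases up to 0.03 rad before the next stop, and at it the pawl drops (click) and bars the way back.
- pawl: Sprung steel ratchet pawl at the right rear of the foot, just outside and below the head's rim; origin on its pivot line at bench level. Leave it alone. Its feel at the lever knob: about 0.7 N of drag in the play (the head stays where it is left), 5 to 8 N up the ramp, below 1 N again after the click; turned back, the head meets a dead stop.
- knob: Upright round wooden knob (24 mm diameter, 41 mm tall) on the hand lever, a steel bar bolted across the head's rim and turning with it. Origin: middle of the knob, 100 mm above the bench and 166 mm from the turning axis, clear of the rim; the knob reaches 18 mm below and 22 mm above it. It can spin easily on its own upright pin. z up.
- rib_mid (a point): Centre of the wooden rib, a kidney-shaped scraper 94 mm long (y), 38 wide (x), 8 thick (z). It starts on edge in a slotted wooden block: x down, y level along the slot. Lower edge 8 mm, centre 27 mm, top 46 mm above the bench; the block's top is at 22 mm, so the upper 24 mm are free. Lower edge straight for the middle 54 mm, curving up 9 mm at the ends.
- rib: The same wooden rib (35 g); origin in the middle of one flat face, 4 mm from the centre along z.
- cup_mid (a point): Centre of the bisque cup, pale fired clay, 64 mm across and 79 mm tall, standing loose and upside down (z axis down) in the middle of the wheel head. It rides round with the head.
- chip1_mid (a point): Centre of a loose brown chip of dried glaze, an irregular flat piece about 24 mm across and 5.5 mm thick. At the start the four chips lie on the wheel head between the cup and the rim, on the side away from the lever, their centres 80 to 122 mm from the turning axis.
- chip1: The same chip (20 g), origin in the middle of its underside.
- chip2_mid (a point): Centre of a loose brown chip of dried glaze, an irregular flat piece about 24 mm across and 6.5 mm thick. At the start the four chips lie on the wheel head between the cup and the rim, on the side away from the lever, their centres 80 to 122 mm from the turning axis.
- chip2: The same chip (20 g), origin in the middle of its underside.
- chip3_mid (a point): Centre of a loose brown chip of dried glaze, an irregular flat piece about 24 mm across and 5.5 mm thick. At the start the four chips lie on the wheel head between the cup and the rim, on the side away from the lever, their centres 80 to 122 mm from the turning axis.
- chip3: The same chip (20 g), origin in the middle of its underside.
- chip4_mid (a point): Centre of a loose brown chip of dried glaze, an irregular flat piece about 24 mm across and 6.5 mm thick. At the start the four chips lie on the wheel head between the cup and the rim, on the side away from the lever, their centres 80 to 122 mm from the turning axis.
- chip4: The same chip (20 g), origin in the middle of its underside.
Mind the look-alikes: they are no part of the job. Leave any yellow look-alike of the part that bears cup_mid alone. Leave any green look-alike of the rib alone.

How it is judged (in metres and radians):
On the way, in this order (a step that is already met when the one before it is completed fails the run):
1. all four chips have been scraped into the drip tray, the rib still in the hand (height (world z) of each of chip1_mid, chip2_mid, chip3_mid, chip4_mid below 0.045 m and horizontal distance between each of chip1_mid, chip2_mid, chip3_mid, chip4_mid and axis below 0.188 m and contact force between the fingers and rib above 0.5 N), for 0.1 s.
2. the rib has been let go, lying on the bench clear of the tray (contact force between the fingers and rib below 0.05 N and height (world z) of rib_mid below 0.035 m and horizontal distance between rib_mid and axis above 0.2 m), for 0.2 s.
3. the wheel has been turned on by its lever past the third click (value of joint wheel above 0.515 rad and contact force between the fingers and knob above 0.3 N), for 0.05 s.
At the end, for the whole second after the job is handed in: Wheel at the third stop (0.500 to 0.545 rad), the fingers on the lever (over 1 N) pressing it back on the pawl (over 1 N); chips in the tray (within 188 mm of the axis, below 45 mm); rib let go on the bench, over 200 mm from the axis; cup still upside down within 20 mm of the middle (all of step 2 and value of joint wheel between 0.5 and 0.545 rad and contact force between the fingers and knob above 1 N and contact force between pawl and anything else above 1 N and contact force between the fingers and pawl below 0.05 N and height (world z) of each of chip1_mid, chip2_mid, chip3_mid, chip4_mid below 0.045 m and horizontal distance between each of chip1_mid, chip2_mid, chip3_mid, chip4_mid and axis below 0.188 m and horizontal distance between cup_mid and axis below 0.02 m and angle between cup_mid's own z axis and vertical above 3 rad and height (world z) of cup_mid above 0.105 m); the arm keeps its last pose, push and grip.
It fails at once if a fourth click: the wheel is turned too far (value of joint wheel above 0.68 rad).
It fails at once if the fingers push a chip instead of the rib (contact force between the fingers and chip1 above 0.5 N or contact force between the fingers and chip2 above 0.5 N or contact force between the fingers and chip3 above 0.5 N or contact force between the fingers and chip4 above 0.5 N).
It fails at once if the cup is knocked over or shoved off the middle (angle between cup_mid's own z axis and vertical below 2.8 rad or horizontal distance between cup_mid and axis above 0.03 m).
It also fails if it takes over 72 s, if anything falls off the work surface, if the arm or the gripper's body presses on something with over 40 N, if the wrist force passes 120 N, or if a joint passes its speed limit or range.

## Working session

There is one attempt and no reset: what is moved stays moved. The work goes in short steps, Python scripts to look and compute and a tool call to move; the robot and the scene stay as the last step left them, time stands still between calls to the robot, and variables do not carry over. Pictures are saved under pics/ and viewed, about 8 in all and at most 12, crops included, and the job is handed in when it is done.

Besides the shell and the picture viewer there is one more tool, called after "Call:" in YAML: its name, and indented under it one key for each argument. servo_tool: Moves the arm, as the interface text tells. Its arguments: {"type":"object","properties":{"commands":{"type":"array"}},"required":["commands"]}

```bash
mkdir -p pics
cat > h.py <<'E'
import numpy as np, cv2
from plant import env
def ray(cam,u,v,z):
    c=env.calibration(cam); T=np.array(c["cam_to_world"])
    d=T[:3,:3]@np.array([(u-c["cx"])/c["fx"],(v-c["cy"])/c["fy"],1]); o=T[:3,3]
    return o+d*(z-o[2])/d[2]
def proj(cam,p):
    c=env.calibration(cam); T=np.linalg.inv(np.array(c["cam_to_world"])); q=T[:3,:3]@np.array(p)+T[:3,3]
    return np.array([c["fx"]*q[0]/q[2]+c["cx"],c["fy"]*q[1]/q[2]+c["cy"]])
E
python3 - <<'E'
from h import *
for n in("top","side"):
    im=env.camera(n); cv2.imwrite(f"pics/{n}0.png",im)
    c=env.calibration(n); print(n,c["fx"],c["cx"],c["cy"],np.round(c["cam_to_world"],3).tolist())
s=env.sense();print(s)
E
```

```text
top 478.91336026462284 322.31550439077273 240.24383587476882 [[-0.029, -0.994, 0.102, 0.462], [-1.0, 0.029, -0.003, 0.218], [-0.0, -0.102, -0.995, 1.136], [0.0, 0.0, 0.0, 1.0]]
side 492.5818259568892 317.55845409386853 234.52312406441567 [[-0.679, -0.341, 0.651, -0.143], [-0.734, 0.333, -0.592, 0.856], [-0.015, -0.879, -0.476, 0.617], [0.0, 0.0, 0.0, 1.0]]
{'time_s': 0.1, 'qpos': array([5.95137669e+01, 2.16575570e+01, 4.56863223e+00, 7.30196201e+01,
       1.10645743e-03, 8.36825374e+01]), 'qd': array([-0.00574952, -0.12131035,  0.1637224 ,  0.01441095,  0.09413363,
       -0.06979583]), 'joint_efforts': array([ 8.87453043e-04, -4.64692354e+01,  2.70583266e+01,  1.19816075e-02,
       -9.93356957e-05,  1.44426406e-05]), 'tcp_pos': array([0.23507469, 0.52407936, 0.23044265]), 'tool_rot': array([[-9.12343294e-01,  4.09424912e-01, -9.77762253e-04],
       [ 4.09426016e-01,  9.12341879e-01, -1.62275880e-03],
       [ 2.27655574e-04, -1.88083441e-03, -9.99998205e-01]]), 'ft_force': array([-0.26778599,  0.02030969,  0.17552716]), 'moment': array([-0.04128433,  0.02668675,  0.00065558]), 'width': 0.9985082747534024}
```

View pics/top0.png

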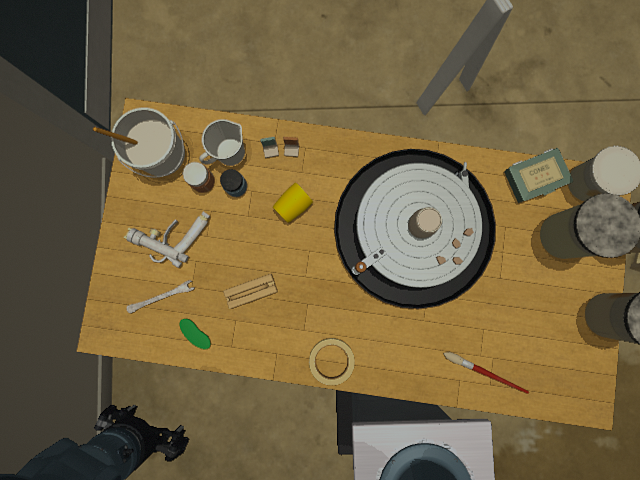

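View pics/side0.png

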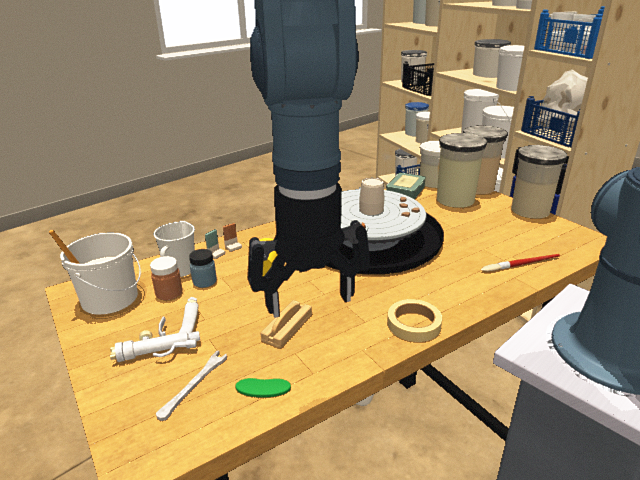

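The top view shows the wheel around (420,225), the cup at (425,222), the knob at about (361,267), the chips at (441-469, 231-262), and the block holding the rib at (250,291). Next I'll enlarge these areas.

Run:
```python
from h import *
im=cv2.imread("pics/top0.png")
a=cv2.resize(im[140:310,330:500],None,fx=3.4,fy=3.4,interpolation=cv2.INTER_CUBIC)
b=cv2.resize(im[270:312,215:285],None,fx=3.1,fy=3.1,interpolation=cv2.INTER_CUBIC)
o=np.zeros((578,800,3),np.uint8); o[:a.shape[0],:a.shape[1]]=a; o[:b.shape[0],580:580+b.shape[1]]=b
cv2.imwrite("pics/crop0.png",o)
# drip tray outer fit: dark pixels
g=im.max(2); m=((g<45)*255).astype(np.uint8); m[:140]=0;m[312:]=0;m[:,:325]=0;m[:,502:]=0
cs,_=cv2.findContours(m,cv2.RETR_EXTERNAL,cv2.CHAIN_APPROX_NONE)
c=max(cs,key=cv2.contourArea); P=np.array([ray("top",u,v,0.024)[:2] for u,v in c[:,0,:]])
A=np.c_[2*P,np.ones(len(P))]
x=np.linalg.lstsq(A,(P**2).sum(1),rcond=None)[0]; r=np.sqrt(x[2]+x[0]**2+x[1]**2);print("tray",x[:2],r)
# head: bright grey
hsv=cv2.cvtColor(im,cv2.COLOR_BGR2HSV); m=((hsv[...,1]<40)&(hsv[...,2]>120)).astype(np.uint8)*255
m[:140]=0;m[312:]=0;m[:,:340]=0;m[:,495:]=0
m=cv2.morphologyEx(m,cv2.MORPH_OPEN,np.ones((15,15)))
cs,_=cv2.findContours(m,cv2.RETR_EXTERNAL,cv2.CHAIN_APPROX_NONE)
c=max(cs,key=cv2.contourArea);c=cv2.convexHull(c); P=np.array([ray("top",u,v,0.076)[:2] for u,v in c[:,0,:]])
A=np.c_[2*P,np.ones(len(P))]
x=np.linalg.lstsq(A,(P**2).sum(1),rcond=None)[0]; r=np.sqrt(x[2]+x[0]**2+x[1]**2);print("head",x[:2],r)
```

```text
tray [ 6.02470088e-01 -3.21656416e-04] 0.17231112114346953
head [0.59640763 0.01100229] 0.12988991682678902
```

View pics/crop0.png

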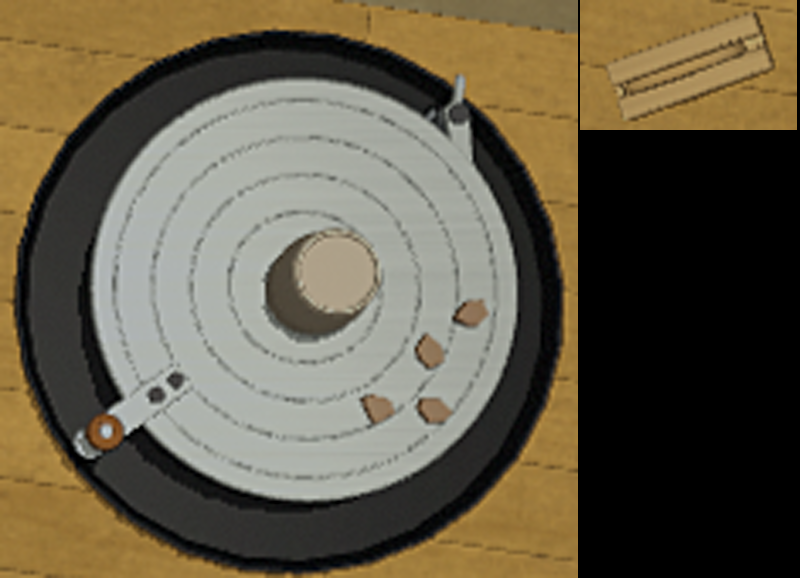

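The crop shows the head centred near crop (305,288), the cup top at (337,272), and the knob top at (106,432). The chips are at (470,313), (430,352), (378,410) and (434,411). The rib lies in a tilted slot running roughly from (622,90) to (760,42).

Run:
```python
from h import *
f=lambda x,y:(330+x/3.4-.35,140+y/3.4-.35)
ax=ray("top",*f(305,289),.076)
ax2=ray("top",*f(290,302),.024); print("axis head",ax,"tray",ax2)
for a,b in(((92,289),(518,289)),((305,78),(305,500))): print(np.linalg.norm(ray("top",*f(*a),.076)-ray("top",*f(*b),.076)))
print("cup",ray("top",*f(337,272),.155))
k=ray("top",*f(106,432),.122);print("knob",k,np.linalg.norm((k-ax2)[:2]), np.linalg.norm((k-ax)[:2]))
for p in((470,313),(430,352),(378,410),(434,411)):
    q=ray("top",*f(*p),.0815); d=(q-ax)[:2]; print("chip",q,np.linalg.norm(d),np.degrees(np.arctan2(d[1],d[0])))
g=lambda x,y:(215+(x-580)/3.1-.35,270+y/3.1-.35)
B=[ray("top",*g(*p),.022)[:2] for p in((607,68),(755,12),(775,68),(628,122))]
print("block",np.round(B,4),np.mean(B,0)); d=B[1]-B[0]; e=B[2]-B[3]; print(np.degrees(np.arctan2(d[1],d[0])),np.degrees(np.arctan2(e[1],e[0])),np.linalg.norm(d),np.linalg.norm(B[2]-B[1]))
# pose in side image
im=cv2.imread("pics/side0.png"); c=im[290:350,245:325]; cv2.imwrite("pics/sb.png",cv2.resize(c,None,fx=8,fy=8,interpolation=cv2.INTER_CUBIC))
print(proj("side",[*np.mean(B,0),.046]),proj("side",k))
```

```text
axis head [ 0.59886128 -0.00250613  0.076     ] tray [ 0.59687714 -0.00254898  0.024     ]
0.27963331763528304
0.279516415646445
cup [ 0.59849054 -0.00605764  0.155     ]
knob [0.50681827 0.1352933  0.122     ] 0.16465446483431648 0.1657123884524736
chip [ 0.57926738 -0.10811611  0.0815    ] 0.10741223740392593 -100.51062098019347
chip [ 0.554507   -0.08058294  0.0815    ] 0.08979582622225242 -119.6002676628261
chip [ 0.5177663  -0.04473388  0.0815    ] 0.09143072944092402 -152.4931193248346
chip [ 0.51606881 -0.08097127  0.0815    ] 0.114067401683658 -136.53715341864648
block [[0.463  0.4471]
 [0.5015 0.336 ]
 [0.4594 0.3218]
 [0.4226 0.4318]] [0.46161851 0.38416189]
-70.88930632060534 -71.5271722420698 0.11761086937067161 0.04444495202764355
[288.35622141 307.05468407] [360.66773136 222.7250686 ]
```

View pics/sb.png

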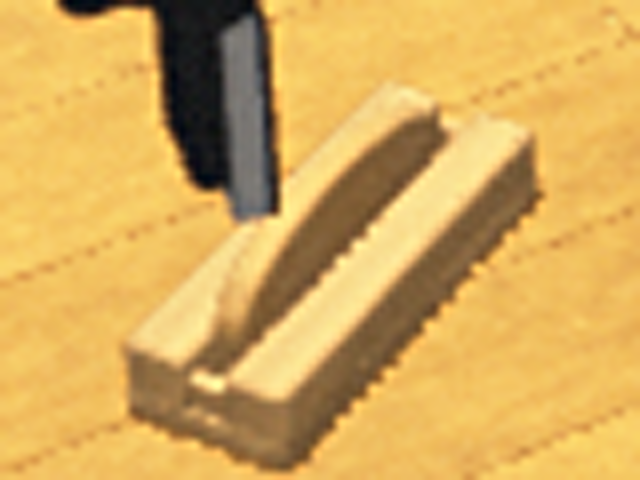

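Call:
servo_tool:
  commands:
    - {"delta_pos":[2.83,-1.75,-1.4],"rotation":[0,0,-0.1025],"grip":4}
    - {"delta_pos":[2.83,-1.75,-1.4],"rotation":[0,0,-0.1025],"grip":4}
    - {"delta_pos":[2.83,-1.75,-1.4],"rotation":[0,0,-0.1025],"grip":4}
    - {"delta_pos":[2.83,-1.75,-1.4],"rotation":[0,0,-0.1025],"grip":4}
    - {"delta_pos":[2.83,-1.75,-1.4],"rotation":[0,0,-0.1025],"grip":4}
    - {"delta_pos":[2.83,-1.75,-1.4],"rotation":[0,0,-0.1025],"grip":4}
    - {"delta_pos":[2.83,-1.75,-1.4],"rotation":[0,0,-0.1025],"grip":4}
    - {"delta_pos":[2.83,-1.75,-1.4],"rotation":[0,0,-0.1025],"grip":4}
    - {"delta_pos":[0,0,0],"rotation":[0,0,0],"grip":4}
    - {"delta_pos":[0,0,0],"rotation":[0,0,0],"grip":4}

```text
time_s: 0.93
tcp_pos: [0.4622, 0.3828, 0.1176]
tool_rot: [[-0.321, 0.947, -0.003], [0.947, 0.321, -0.002], [-0.001, -0.003, -1.0]]
ft_force: [-1.1, 1.3, 0.0]
width: 0.468
```

Run:
```python
from h import *
s=env.sense(); im=env.camera("wrist"); c=env.calibration("wrist")
R=np.array(s["tool_rot"]);T=np.eye(4);T[:3,:3]=R;T[:3,3]=s["tcp_pos"]; W=T@np.array(c["hand_eye"])
np.savez("pics/w1.npz",W=W,K=[c["fx"],c["fy"],c["cx"],c["cy"]])
print(s["tcp_pos"],R.round(3).tolist(),s["width"],s["ft_force"]);print(W.round(3).tolist(),c["fx"],c["cx"],c["cy"])
cv2.imwrite("pics/w1.png",im)
```

```text
[0.46215554 0.38283187 0.11763031] [[-0.321, 0.947, -0.003], [0.947, 0.321, -0.002], [-0.001, -0.003, -1.0]] 0.46759311494920136 [-1.13088973  1.26135011  0.02177301]
[[0.948, 0.308, 0.087, 0.438], [0.32, -0.91, -0.265, 0.449], [-0.002, 0.278, -0.96, 0.26], [0.0, 0.0, 0.0, 1.0]] 346.83164234871754 316.05958566827167 243.615482527535
```

View pics/w1.png

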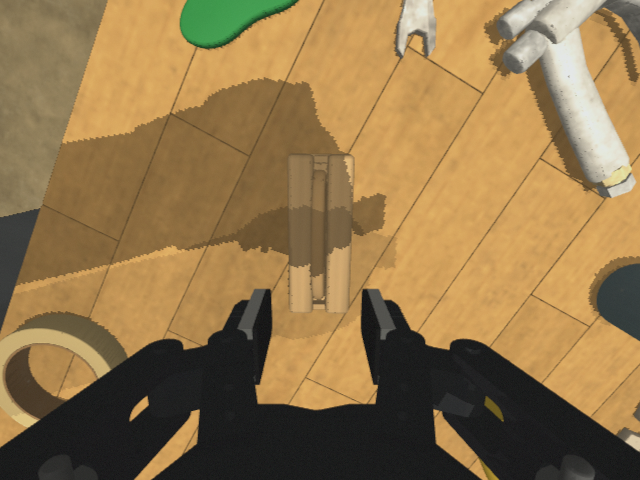

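The wrist view shows the block at (289..354, 154..312) with the rib in the middle as a strip at x≈315-326, y≈170-302. The slot lies along the tool's x axis, as planned.

Run:
```python
from h import *
d=np.load("pics/w1.npz");W=d["W"];fx,fy,cx,cy=d["K"]
def wr(u,v,z):
    q=W[:3,:3]@np.array([(u-cx)/fx,(v-cy)/fy,1]); return W[:3,3]+q*(z-W[2,3])/q[2]
B=np.array([wr(u,v,.022)[:2] for u,v in((289,155),(354,155),(350,312),(289,311))]);print(B,B.mean(0))
a,b=wr(320.5,172,.038),wr(319.5,300,.038);print(a,b,(a+b)/2,np.linalg.norm(a-b),np.degrees(np.arctan2(*(b-a)[1::-1])))
print(wr(321,233,.046))
```

```text
[[0.42308508 0.43617455]
 [0.46407945 0.45000548]
 [0.50141547 0.34082787]
 [0.45735184 0.32679553]] [0.46148296 0.38845086]
[0.445984   0.43349831 0.038     ] [0.47374766 0.34998174 0.038     ] [0.45986583 0.39174003 0.038     ] 0.08801044226980835 -71.6114959255166
[0.45833905 0.39803032 0.046     ]
```

Call:
servo_tool:
  commands:
    - {"delta_pos":[-0.1,0.47,-2.5],"rotation":[0,0,0],"grip":3.6}
    - {"delta_pos":[0,0,-2.5],"rotation":[0,0,0],"grip":3.6}
    - {"delta_pos":[0,0,-2.4],"rotation":[0,0,0],"grip":3.6}
    - {"delta_pos":[0,0,-1.5],"rotation":[0,0,0],"grip":3.6}
    - {"delta_pos":[0,0,0],"rotation":[0,0,0],"grip":3.6}
    - {"delta_pos":[0,0,0],"rotation":[0,0,0],"grip":3.6}

```text
time_s: 1.48
tcp_pos: [0.4592, 0.3898, 0.0302]
tool_rot: [[-0.325, 0.946, -0.002], [0.946, 0.325, -0.001], [-0.0, -0.002, -1.0]]
ft_force: [0.5, 0.5, 0.6]
width: 0.421
```

Call:
servo_tool:
  commands:
    - {"delta_pos":[0.16,-0.1,-0.5],"rotation":[0,0,0],"grip":3.6}
    - {"delta_pos":[0,0,0],"rotation":[0,0,0],"grip":3.6}
    - {"delta_pos":[0,0,0],"rotation":[0,0,0],"grip":3.6}

```text
time_s: 1.73
tcp_pos: [0.4631, 0.389, 0.0265]
tool_rot: [[-0.323, 0.946, 0.002], [0.946, 0.323, 0.001], [0.001, 0.002, -1.0]]
ft_force: [-0.3, 0.9, -0.3]
width: 0.421
```

Call:
servo_tool:
  commands:
    - {"delta_pos":[-0.1,0,-0.2],"rotation":[0,0,0],"grip":3.6}
    - {"delta_pos":[0,0,0],"rotation":[0,0,0],"grip":2}
    - {"delta_pos":[0,0,0],"rotation":[0,0,0],"grip":0}
    - {"delta_pos":[0,0,0],"rotation":[0,0,0],"grip":0}
    - {"delta_pos":[0,0,0],"rotation":[0,0,0],"grip":0}
    - {"delta_pos":[0,0,0],"rotation":[0,0,0],"grip":0}
    - {"delta_pos":[0,0,0],"rotation":[0,0,0],"grip":0}
    - {"delta_pos":[0,0,0],"rotation":[0,0,0],"grip":0}
    - {"delta_pos":[0,0,0],"rotation":[0,0,0],"grip":0}
    - {"delta_pos":[0,0,0],"rotation":[0,0,0],"grip":0}

```text
time_s: 2.57
tcp_pos: [0.4619, 0.3886, 0.0237]
tool_rot: [[-0.323, 0.946, 0.001], [0.946, 0.323, 0.001], [0.0, 0.001, -1.0]]
ft_force: [1.3, 1.1, 2.9]
width: 0.081
```

Call:
servo_tool:
  commands:
    - {"delta_pos":[0,0,1.5],"rotation":[0,0,0],"grip":0}
    - {"delta_pos":[0,0,3],"rotation":[0,0,0],"grip":0}
    - {"delta_pos":[0,0,4],"rotation":[0,0,0],"grip":0}
    - {"delta_pos":[0,0,4],"rotation":[0,0,0],"grip":0}
    - {"delta_pos":[0,0,4],"rotation":[0,0,0],"grip":0}
    - {"delta_pos":[0.82,-3.2,0.5],"rotation":[0,0,0.1117],"grip":0}
    - {"delta_pos":[0.82,-3.2,0.5],"rotation":[0,0,0.1117],"grip":0}
    - {"delta_pos":[0.82,-3.2,0],"rotation":[0,0,0.1117],"grip":0}
    - {"delta_pos":[0.82,-3.2,0],"rotation":[0,0,0.1117],"grip":0}
    - {"delta_pos":[0.82,-3.2,0],"rotation":[0,0,0.1117],"grip":0}
    - {"delta_pos":[0.82,-3.2,0],"rotation":[0,0,0.1117],"grip":0}
    - {"delta_pos":[0.82,-3.2,0],"rotation":[0,0,0.1117],"grip":0}
    - {"delta_pos":[0.82,-3.2,0],"rotation":[0,0,0.1117],"grip":0}
    - {"delta_pos":[0.82,-3.2,0],"rotation":[0,0,0],"grip":0}
    - {"delta_pos":[0.82,-3.2,0],"rotation":[0,0,0],"grip":0}
    - {"delta_pos":[0.82,-3.2,0],"rotation":[0,0,0],"grip":0}
    - {"delta_pos":[0.82,-3.2,0],"rotation":[0,0,0],"grip":0}
    - {"delta_pos":[0.82,-3.2,0],"rotation":[0,0,0],"grip":0}
    - {"delta_pos":[0.82,-3.2,0],"rotation":[0,0,0],"grip":0}
    - {"delta_pos":[0,0,0],"rotation":[0,0,0],"grip":0}

```text
time_s: 4.23
tcp_pos: [0.5766, -0.065, 0.1972]
tool_rot: [[-0.938, 0.347, -0.001], [0.347, 0.938, -0.002], [0.0, -0.003, -1.0]]
ft_force: [0.0, 0.5, 0.0]
width: 0.082
```

Call:
servo_tool:
  commands:
    - {"delta_pos":[0,0,0],"rotation":[0,0,0],"grip":0}
    - {"delta_pos":[0,0,0],"rotation":[0,0,0],"grip":0}
    - {"delta_pos":[0,0,0],"rotation":[0,0,0],"grip":0}

```text
time_s: 4.48
tcp_pos: [0.5754, -0.0584, 0.1979]
tool_rot: [[-0.94, 0.34, -0.002], [0.34, 0.94, 0.001], [0.002, 0.0, -1.0]]
ft_force: [-0.5, 0.8, -1.2]
width: 0.084
```

Run:
```python
from h import *
im=env.camera("side"); im2=env.camera("top"); 
o=np.hstack([cv2.resize(im[80:280,260:460],(400,400)),cv2.resize(im2[140:320,330:510],(400,400))])
cv2.imwrite("pics/a1.png",o); print(env.sense()["tcp_pos"])
```

```text
[ 0.57572101 -0.05829687  0.1982236 ]
```

View pics/a1.png

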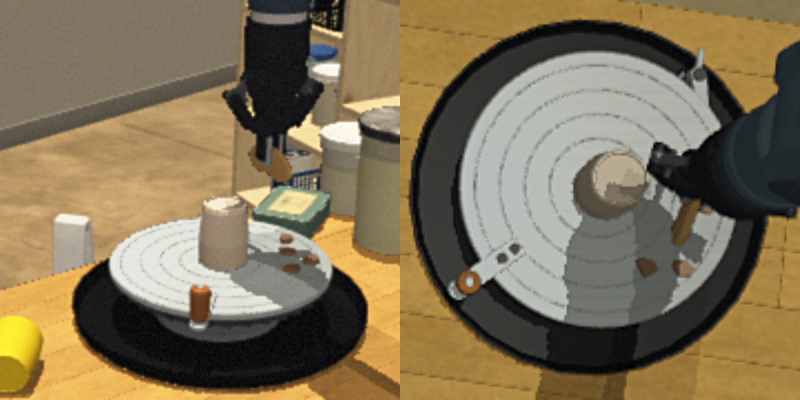

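Picture a1 shows the rib level and firmly held beside the cup, above the two right-hand chips. The finger knuckles would pass only just above the cup, so I'll tilt the tool 10° away from it and descend.

Call:
servo_tool:
  commands:
    - {"delta_pos":[0,-0.5,0],"rotation":[0.082,-0.03,0],"grip":0}
    - {"delta_pos":[0,0,0],"rotation":[0.082,-0.03,0],"grip":0}
    - {"delta_pos":[0,0,-2.5],"rotation":[0,0,0],"grip":0}
    - {"delta_pos":[0,0,-2.5],"rotation":[0,0,0],"grip":0}
    - {"delta_pos":[0,0,-2.3],"rotation":[0,0,0],"grip":0}
    - {"delta_pos":[0,0,-1.5],"rotation":[0,0,0],"grip":0}
    - {"delta_pos":[0,0,-0.8],"rotation":[0,0,0],"grip":0}
    - {"delta_pos":[0,0,0],"rotation":[0,0,0],"grip":0}
    - {"delta_pos":[0,0,0],"rotation":[0,0,0],"grip":0}
    - {"delta_pos":[0,0,0],"rotation":[0,0,0],"grip":0}
    - {"delta_pos":[0,0,0],"rotation":[0,0,0],"grip":0}

```text
time_s: 5.5
tcp_pos: [0.5774, -0.0648, 0.1039]
tool_rot: [[-0.94, 0.335, 0.062], [0.341, 0.926, 0.162], [-0.003, 0.174, -0.985]]
ft_force: [-0.2, 0.6, -0.2]
width: 0.084
```

Call:
servo_tool:
  commands:
    - {"delta_pos":[0,0,-0.6],"rotation":[0,0,0],"grip":0}
    - {"delta_pos":[0,0,-0.4],"rotation":[0,0,0],"grip":0}
    - {"delta_pos":[0,0,0],"rotation":[0,0,0],"grip":0}
    - {"delta_pos":[0,0,0],"rotation":[0,0,0],"grip":0}
    - {"delta_pos":[0,0,0],"rotation":[0,0,0],"grip":0}

```text
time_s: 5.92
tcp_pos: [0.576, -0.0646, 0.0922]
tool_rot: [[-0.94, 0.336, 0.059], [0.341, 0.926, 0.163], [0.0, 0.174, -0.985]]
ft_force: [0.6, 0.1, -0.8]
width: 0.08
```

Call:
servo_tool:
  commands:
    - {"delta_pos":[-0.1,-0.27,-0.1],"rotation":[0,0,0],"grip":0}
    - {"delta_pos":[-0.14,-0.38,0],"rotation":[0,0,0],"grip":0}
    - {"delta_pos":[-0.14,-0.38,0],"rotation":[0,0,0],"grip":0}
    - {"delta_pos":[-0.14,-0.38,0],"rotation":[0,0,0],"grip":0}
    - {"delta_pos":[-0.14,-0.38,0],"rotation":[0,0,0],"grip":0}
    - {"delta_pos":[-0.14,-0.38,0],"rotation":[0,0,0],"grip":0}
    - {"delta_pos":[-0.14,-0.38,0],"rotation":[0,0,0],"grip":0}
    - {"delta_pos":[-0.14,-0.38,0],"rotation":[0,0,0],"grip":0}
    - {"delta_pos":[-0.14,-0.38,0],"rotation":[0,0,0],"grip":0}
    - {"delta_pos":[-0.14,-0.38,0],"rotation":[0,0,0],"grip":0}
    - {"delta_pos":[0,0,0],"rotation":[0,0,0],"grip":0}

```text
time_s: 6.83
tcp_pos: [0.5626, -0.1025, 0.0916]
tool_rot: [[-0.94, 0.337, 0.06], [0.342, 0.926, 0.163], [-0.001, 0.173, -0.985]]
ft_force: [-0.6, -0.0, 4.9]
width: 0.083
```

Call:
servo_tool:
  commands:
    - {"delta_pos":[-0.14,-0.38,0.05],"rotation":[0,0,0],"grip":0}
    - {"delta_pos":[-0.14,-0.38,0],"rotation":[0,0,0],"grip":0}
    - {"delta_pos":[-0.14,-0.38,0],"rotation":[0,0,0],"grip":0}
    - {"delta_pos":[-0.14,-0.38,0],"rotation":[0,0,0],"grip":0}
    - {"delta_pos":[-0.14,-0.38,0],"rotation":[0,0,0],"grip":0}
    - {"delta_pos":[-0.14,-0.38,0],"rotation":[0,0,0],"grip":0}
    - {"delta_pos":[-0.14,-0.38,0],"rotation":[0,0,0],"grip":0}
    - {"delta_pos":[-0.14,-0.38,0],"rotation":[0,0,0],"grip":0}
    - {"delta_pos":[-0.14,-0.38,0],"rotation":[0,0,0],"grip":0}
    - {"delta_pos":[0,0,0],"rotation":[0,0,0],"grip":0}
    - {"delta_pos":[0,0,0],"rotation":[0,0,0],"grip":0}

```text
time_s: 7.75
tcp_pos: [0.5496, -0.1361, 0.0915]
tool_rot: [[-0.94, 0.337, 0.059], [0.342, 0.925, 0.163], [0.0, 0.174, -0.985]]
ft_force: [0.1, -0.9, -0.9]
width: 0.084
```

Call:
servo_tool:
  commands:
    - {"delta_pos":[-0.14,-0.38,0],"rotation":[0,0,0],"grip":0}
    - {"delta_pos":[0,0,0],"rotation":[0,0,0],"grip":0}
    - {"delta_pos":[0,0,3.5],"rotation":[0,0,0],"grip":0}
    - {"delta_pos":[0,0,4],"rotation":[0,0,0],"grip":0}
    - {"delta_pos":[-0.06,2,0],"rotation":[0,0,-0.1187],"grip":0}
    - {"delta_pos":[-0.06,2,0],"rotation":[0,0,-0.1187],"grip":0}
    - {"delta_pos":[-0.06,2,0],"rotation":[0,0,-0.1187],"grip":0}
    - {"delta_pos":[-0.06,2,0],"rotation":[0,0,-0.1187],"grip":0}
    - {"delta_pos":[-0.06,2,0],"rotation":[0,0,-0.1187],"grip":0}
    - {"delta_pos":[0,0,0],"rotation":[0,0,0],"grip":0}
    - {"delta_pos":[0,0,0],"rotation":[0,0,0],"grip":0}

```text
time_s: 8.67
tcp_pos: [0.5451, -0.0384, 0.1669]
tool_rot: [[-0.591, 0.794, 0.14], [0.806, 0.582, 0.102], [-0.001, 0.174, -0.985]]
ft_force: [-0.7, -0.8, -0.4]
width: 0.083
```

Run:
```python
from h import *
im=env.camera("side"); im2=env.camera("top"); 
o=np.hstack([cv2.resize(im[150:290,310:450],(400,400)),cv2.resize(im2[140:320,330:510],(400,400))])
cv2.imwrite("pics/a2.png",o); s=env.sense();print(s["tcp_pos"],s["tool_rot"].round(3))
```

```text
[ 0.54576528 -0.03992711  0.16691544] [[-0.589  0.796  0.141]
 [ 0.808  0.581  0.102]
 [-0.001  0.174 -0.985]]
```

View pics/a2.png

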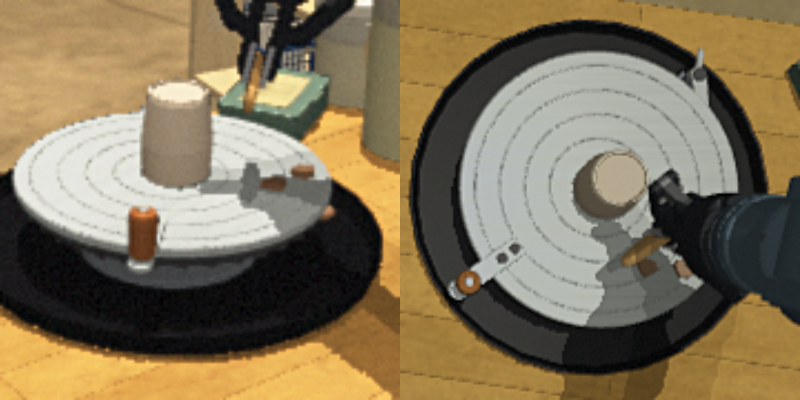

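Picture a2 shows chips 1 and 2 gone from the head, with one visible in the tray at left-crop (328,212). Chips 3 and 4 are unmoved at (272,183) and (302,171), and the cup is standing. Next is the second push.

Call:
servo_tool:
  commands:
    - {"delta_pos":[0,0,-2.5],"rotation":[0,0,0],"grip":0}
    - {"delta_pos":[0,0,-2.3],"rotation":[0,0,0],"grip":0}
    - {"delta_pos":[0,0,-1.5],"rotation":[0,0,0],"grip":0}
    - {"delta_pos":[0,0,-0.7],"rotation":[0,0,0],"grip":0}
    - {"delta_pos":[0,0,-0.3],"rotation":[0,0,0],"grip":0}
    - {"delta_pos":[0,0,0],"rotation":[0,0,0],"grip":0}
    - {"delta_pos":[0,0,0],"rotation":[0,0,0],"grip":0}
    - {"delta_pos":[0,0,0],"rotation":[0,0,0],"grip":0}

```text
time_s: 9.43
tcp_pos: [0.5468, -0.0401, 0.0951]
tool_rot: [[-0.588, 0.796, 0.143], [0.809, 0.58, 0.101], [-0.002, 0.175, -0.985]]
ft_force: [-0.7, 0.2, -0.2]
width: 0.084
```

Call:
servo_tool:
  commands:
    - {"delta_pos":[0,0,-0.3],"rotation":[0,0,0],"grip":0}
    - {"delta_pos":[-0.32,-0.23,0],"rotation":[0,0,0],"grip":0}
    - {"delta_pos":[-0.32,-0.23,0],"rotation":[0,0,0],"grip":0}
    - {"delta_pos":[-0.32,-0.23,0],"rotation":[0,0,0],"grip":0}
    - {"delta_pos":[-0.32,-0.23,0],"rotation":[0,0,0],"grip":0}
    - {"delta_pos":[-0.32,-0.23,0],"rotation":[0,0,0],"grip":0}
    - {"delta_pos":[-0.32,-0.23,0],"rotation":[0,0,0],"grip":0}
    - {"delta_pos":[-0.32,-0.23,0],"rotation":[0,0,0],"grip":0}
    - {"delta_pos":[-0.32,-0.23,0],"rotation":[0,0,0],"grip":0}
    - {"delta_pos":[-0.32,-0.23,0],"rotation":[0,0,0],"grip":0}

```text
time_s: 10.27
tcp_pos: [0.5175, -0.0605, 0.0916]
tool_rot: [[-0.589, 0.796, 0.143], [0.808, 0.58, 0.102], [-0.002, 0.176, -0.984]]
ft_force: [2.4, 1.9, 4.5]
width: 0.083
```

Call:
servo_tool:
  commands:
    - {"delta_pos":[-0.32,-0.23,0],"rotation":[0,0,0],"grip":0}
    - {"delta_pos":[-0.32,-0.23,0],"rotation":[0,0,0],"grip":0}
    - {"delta_pos":[-0.32,-0.23,0],"rotation":[0,0,0],"grip":0}
    - {"delta_pos":[-0.32,-0.23,0],"rotation":[0,0,0],"grip":0}
    - {"delta_pos":[-0.32,-0.23,0],"rotation":[0,0,0],"grip":0}
    - {"delta_pos":[-0.32,-0.23,0],"rotation":[0,0,0],"grip":0}
    - {"delta_pos":[-0.32,-0.23,0],"rotation":[0,0,0],"grip":0}
    - {"delta_pos":[-0.32,-0.23,0],"rotation":[0,0,0],"grip":0}
    - {"delta_pos":[-0.32,-0.23,0],"rotation":[0,0,0],"grip":0}
    - {"delta_pos":[-0.32,-0.23,0],"rotation":[0,0,0],"grip":0}
    - {"delta_pos":[-0.32,-0.23,0],"rotation":[0,0,0],"grip":0}
    - {"delta_pos":[0,0,0],"rotation":[0,0,0],"grip":0}
    - {"delta_pos":[0,0,0],"rotation":[0,0,0],"grip":0}

```text
time_s: 11.35
tcp_pos: [0.4798, -0.0854, 0.0897]
tool_rot: [[-0.588, 0.797, 0.138], [0.809, 0.579, 0.102], [0.002, 0.171, -0.985]]
ft_force: [-0.1, -0.0, -0.2]
width: 0.084
```

Call:
servo_tool:
  commands:
    - {"delta_pos":[0,0,3],"rotation":[0,0,0],"grip":0}
    - {"delta_pos":[0,0,4],"rotation":[0,0,0],"grip":0}
    - {"delta_pos":[0,0,3.8],"rotation":[0,0,0],"grip":0}
    - {"delta_pos":[-0.3,3.2,0],"rotation":[-0.051,0.071,0],"grip":0}
    - {"delta_pos":[-0.3,3.2,0],"rotation":[-0.051,0.071,0],"grip":0}
    - {"delta_pos":[-0.3,3.2,0],"rotation":[0,0,0],"grip":0}
    - {"delta_pos":[-0.3,3.2,0],"rotation":[0,0,0],"grip":0}
    - {"delta_pos":[-0.3,3.2,0],"rotation":[0,0,0],"grip":0}
    - {"delta_pos":[-0.3,3.2,0],"rotation":[0,0,0],"grip":0}
    - {"delta_pos":[-0.3,3.2,0],"rotation":[0,0,0],"grip":0}
    - {"delta_pos":[-0.3,3.2,0],"rotation":[0,0,0],"grip":0}
    - {"delta_pos":[-0.3,3.2,0],"rotation":[0,0,0],"grip":0}
    - {"delta_pos":[-0.3,3.2,0],"rotation":[0,0,0],"grip":0}
    - {"delta_pos":[0,0,0],"rotation":[0,0,0],"grip":0}
    - {"delta_pos":[0,0,0],"rotation":[0,0,0],"grip":0}

```text
time_s: 12.6
tcp_pos: [0.4506, 0.2353, 0.1979]
tool_rot: [[-0.591, 0.807, -0.002], [0.807, 0.591, -0.001], [0.0, -0.002, -1.0]]
ft_force: [1.0, -0.5, -0.3]
width: 0.078
```

Run:
```python
from h import *
im=env.camera("side"); im2=env.camera("top"); 
o=np.hstack([cv2.resize(im[150:290,310:450],(400,400)),cv2.resize(im2[140:320,330:510],(400,400),interpolation=cv2.INTER_CUBIC)])
# brighten darks
o=(255*(o/255.)**.5).astype(np.uint8)
cv2.imwrite("pics/a3.png",o); s=env.sense();print(s["tcp_pos"],s["tool_rot"].round(3),s["width"])
```

```text
[0.45110571 0.23367462 0.19814991] [[-0.588  0.809 -0.002]
 [ 0.809  0.588 -0.001]
 [ 0.    -0.002 -1.   ]] 0.08169217797570624
```

View pics/a3.png

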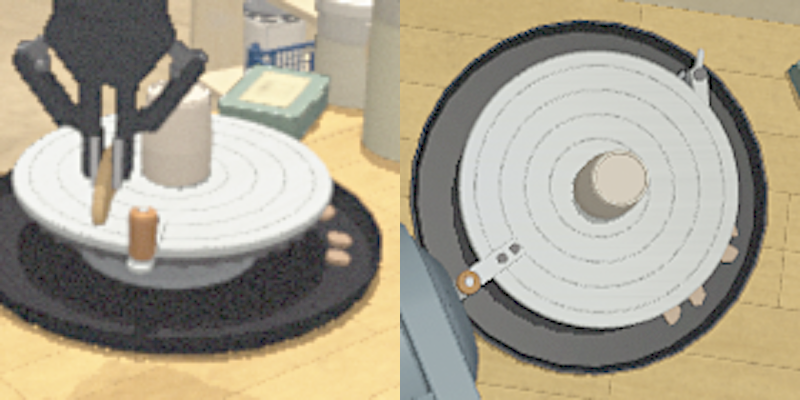

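In picture a3 all four chips lie in the tray at right-crop (735,232), (730,252), (697,296) and (672,314). The head is clear, the cup is standing and the knob is where it was. Now I'll lay the rib down.

Call:
servo_tool:
  commands:
    - {"delta_pos":[0,0,-4],"rotation":[0,0,0],"grip":0}
    - {"delta_pos":[0,0,-4],"rotation":[0,0,0],"grip":0}
    - {"delta_pos":[0,0,-4],"rotation":[0,0,0],"grip":0}
    - {"delta_pos":[0,0,-3.5],"rotation":[0,0,0],"grip":0}
    - {"delta_pos":[0,0,-1.5],"rotation":[0,0,0],"grip":0}
    - {"delta_pos":[0,0,-0.7],"rotation":[0,0,0],"grip":0}
    - {"delta_pos":[0,0,0],"rotation":[0,0,0],"grip":0}
    - {"delta_pos":[0,0,0],"rotation":[0,0,0],"grip":0}
    - {"delta_pos":[0,0,0],"rotation":[0,0,0],"grip":0}

```text
time_s: 13.45
tcp_pos: [0.4534, 0.2346, 0.0235]
tool_rot: [[-0.588, 0.809, 0.003], [0.809, 0.588, 0.002], [-0.0, 0.003, -1.0]]
ft_force: [-0.3, 0.0, -0.2]
width: 0.081
```

Call:
servo_tool:
  commands:
    - {"delta_pos":[0,0,-0.5],"rotation":[0,0,0],"grip":0}
    - {"delta_pos":[0,0,0],"rotation":[0,0,0],"grip":0}
    - {"delta_pos":[0,0,0],"rotation":[0,0,0],"grip":3}
    - {"delta_pos":[0,0,0],"rotation":[0,0,0],"grip":6}
    - {"delta_pos":[0,0,0],"rotation":[0,0,0],"grip":8.5}
    - {"delta_pos":[0,0,0],"rotation":[0,0,0],"grip":8.5}
    - {"delta_pos":[0,0,0],"rotation":[0,0,0],"grip":8.5}
    - {"delta_pos":[0,0,0],"rotation":[0,0,0],"grip":8.5}
    - {"delta_pos":[0,0,0],"rotation":[0,0,0],"grip":8.5}
    - {"delta_pos":[0,0,0],"rotation":[0,0,0],"grip":8.5}
    - {"delta_pos":[0,0,2],"rotation":[0,0,0],"grip":8.5}
    - {"delta_pos":[0,0,4],"rotation":[0,0,0],"grip":8.5}
    - {"delta_pos":[0,0,4],"rotation":[0,0,0],"grip":8.5}
    - {"delta_pos":[0,0,4],"rotation":[0,0,0],"grip":8.5}
    - {"delta_pos":[0,0,4],"rotation":[0,0,0],"grip":8.5}

```text
time_s: 14.7
tcp_pos: [0.4511, 0.2342, 0.1987]
tool_rot: [[-0.588, 0.809, -0.001], [0.809, 0.588, 0.0], [0.001, -0.0, -1.0]]
ft_force: [0.9, -0.3, 0.0]
width: 0.996
```

Run:
```python
from h import *
im=env.camera("side"); im2=env.camera("top"); 
o=np.hstack([cv2.resize(im[180:340,240:400],(400,400)),cv2.resize(im2[200:360,230:390],(400,400),interpolation=cv2.INTER_CUBIC)])
cv2.imwrite("pics/a4.png",o); s=env.sense();print(s["tcp_pos"],s["width"],proj("top",[.4534,.2346,.01]),proj("side",[.4534,.2346,.01]))
```

```text
[0.4558967  0.2360578  0.20400354] 0.9936232872895141 [315.3889509  293.04370253] [345.82041068 292.8709634 ]
```

View pics/a4.png

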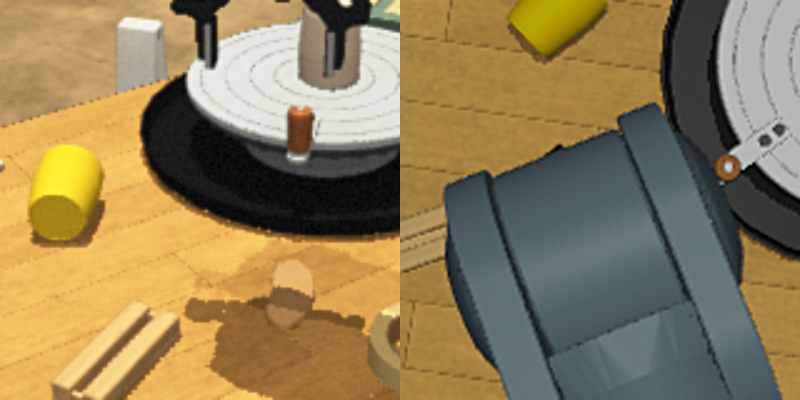

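Picture a4 shows the rib lying flat on the open bench at side-crop (291,293), well clear of the tray. Next I'll go to the knob.

Call:
servo_tool:
  commands:
    - {"delta_pos":[1.7,-3.3,0],"rotation":[0,0,-0.044],"grip":6}
    - {"delta_pos":[1.7,-3.3,0],"rotation":[0,0,0],"grip":6}
    - {"delta_pos":[1.7,-3.4,0],"rotation":[0,0,0],"grip":6}
    - {"delta_pos":[0,0,-3],"rotation":[0,0,0],"grip":6}
    - {"delta_pos":[0,0,-2.5],"rotation":[0,0,0],"grip":6}
    - {"delta_pos":[0,0,0],"rotation":[0,0,0],"grip":6}
    - {"delta_pos":[0,0,0],"rotation":[0,0,0],"grip":6}
    - {"delta_pos":[0,0,0],"rotation":[0,0,0],"grip":6}

```text
time_s: 15.47
tcp_pos: [0.5027, 0.1347, 0.1425]
tool_rot: [[-0.553, 0.833, -0.0], [0.833, 0.553, 0.001], [0.001, 0.0, -1.0]]
ft_force: [-0.4, -1.3, 1.1]
width: 0.705
```

Call:
servo_tool:
  commands:
    - {"delta_pos":[0.3,0.1,-2],"rotation":[0,0,0],"grip":6}
    - {"delta_pos":[0,0,-2],"rotation":[0,0,0],"grip":6}
    - {"delta_pos":[0,0,-1.4],"rotation":[0,0,0],"grip":6}
    - {"delta_pos":[0,0,0],"rotation":[0,0,0],"grip":6}
    - {"delta_pos":[0,0,0],"rotation":[0,0,0],"grip":6}
    - {"delta_pos":[0,0,0],"rotation":[0,0,0],"grip":6}

```text
time_s: 15.97
tcp_pos: [0.5069, 0.136, 0.0897]
tool_rot: [[-0.553, 0.833, 0.002], [0.833, 0.553, 0.001], [-0.001, 0.003, -1.0]]
ft_force: [-0.5, 0.4, 0.5]
width: 0.702
```

Call:
servo_tool:
  commands:
    - {"delta_pos":[0,0,0],"rotation":[0,0,0],"grip":4.5}
    - {"delta_pos":[0,0,0],"rotation":[0,0,0],"grip":3}
    - {"delta_pos":[0,0,0],"rotation":[0,0,0],"grip":2}
    - {"delta_pos":[0,0,0],"rotation":[0,0,0],"grip":1}
    - {"delta_pos":[0,0,0],"rotation":[0,0,0],"grip":0}
    - {"delta_pos":[0,0,0],"rotation":[0,0,0],"grip":0}
    - {"delta_pos":[0,0,0],"rotation":[0,0,0],"grip":0}
    - {"delta_pos":[0,0,0],"rotation":[0,0,0],"grip":0}
    - {"delta_pos":[0,0,0],"rotation":[0,0,0],"grip":0}

```text
time_s: 16.72
tcp_pos: [0.5067, 0.1357, 0.0891]
tool_rot: [[-0.552, 0.834, 0.002], [0.834, 0.552, 0.001], [-0.0, 0.002, -1.0]]
ft_force: [-0.6, 0.1, 6.5]
width: 0.261
```

Call:
servo_tool:
  commands:
    - {"delta_pos":[-0.17,-0.11,0.1],"rotation":[0,0,0],"grip":0}
    - {"delta_pos":[-0.17,-0.11,0],"rotation":[0,0,0],"grip":0}
    - {"delta_pos":[0,0,0],"rotation":[0,0,0],"grip":0}
    - {"delta_pos":[0,0,0],"rotation":[0,0,0],"grip":0}

```text
time_s: 17.05
tcp_pos: [0.5026, 0.1329, 0.0891]
tool_rot: [[-0.552, 0.834, 0.0], [0.834, 0.552, -0.0], [-0.0, 0.0, -1.0]]
ft_force: [1.4, -1.2, 1.7]
width: 0.265
```

Call:
servo_tool:
  commands:
    - {"delta_pos":[-0.17,-0.11,0],"rotation":[0,0,0],"grip":0}
    - {"delta_pos":[0,0,0],"rotation":[0,0,0],"grip":0}
    - {"delta_pos":[0,0,0],"rotation":[0,0,0],"grip":0}

```text
time_s: 17.3
tcp_pos: [0.5022, 0.1326, 0.0892]
tool_rot: [[-0.552, 0.834, 0.003], [0.834, 0.552, 0.002], [-0.0, 0.003, -1.0]]
ft_force: [4.2, 1.3, -1.0]
width: 0.264
```

The knob is held, width about 22 mm. Drawn back, it met the dead stop at (0.502, 0.133), which is 5.5 mm back and means the start angle was about 0.033. Taking this as wheel angle 0 at φ=125.3°, I'll drive along the arc and check at intervals.

Call:
servo_tool:
  commands:
    - {"delta_pos":[0.27,0.174,0],"rotation":[0,0,-0.01745],"grip":0}
    - {"delta_pos":[0.27,0.174,0],"rotation":[0,0,-0.01745],"grip":0}
    - {"delta_pos":[0.27,0.174,0],"rotation":[0,0,-0.01745],"grip":0}
    - {"delta_pos":[0.27,0.174,0],"rotation":[0,0,-0.01745],"grip":0}
    - {"delta_pos":[0.27,0.174,0],"rotation":[0,0,-0.01745],"grip":0}
    - {"delta_pos":[0.256,0.134,0],"rotation":[0,0,-0.01745],"grip":0}
    - {"delta_pos":[0.256,0.134,0],"rotation":[0,0,-0.01745],"grip":0}
    - {"delta_pos":[0.256,0.134,0],"rotation":[0,0,-0.01745],"grip":0}
    - {"delta_pos":[0.256,0.134,0],"rotation":[0,0,-0.01745],"grip":0}
    - {"delta_pos":[0.256,0.134,0],"rotation":[0,0,-0.01745],"grip":0}
    - {"delta_pos":[0,0,0],"rotation":[0,0,0],"grip":0}
    - {"delta_pos":[0,0,0],"rotation":[0,0,0],"grip":0}
    - {"delta_pos":[0,0,0],"rotation":[0,0,0],"grip":0}

```text
time_s: 18.38
tcp_pos: [0.5273, 0.1478, 0.0891]
tool_rot: [[-0.399, 0.917, 0.0], [0.917, 0.399, 0.001], [0.001, 0.001, -1.0]]
ft_force: [1.1, -1.5, 4.7]
width: 0.261
```

Call:
servo_tool:
  commands:
    - {"delta_pos":[0.266,0.105,0],"rotation":[0,0,-0.01745],"grip":0}
    - {"delta_pos":[0.266,0.105,0],"rotation":[0,0,-0.01745],"grip":0}
    - {"delta_pos":[0.266,0.105,0],"rotation":[0,0,-0.01745],"grip":0}
    - {"delta_pos":[0.266,0.105,0],"rotation":[0,0,-0.01745],"grip":0}
    - {"delta_pos":[0.266,0.105,0],"rotation":[0,0,-0.01745],"grip":0}
    - {"delta_pos":[0.276,0.088,0],"rotation":[0,0,-0.01745],"grip":0}
    - {"delta_pos":[0.276,0.088,0],"rotation":[0,0,-0.01745],"grip":0}
    - {"delta_pos":[0.276,0.088,0],"rotation":[0,0,-0.01745],"grip":0}
    - {"delta_pos":[0.276,0.088,0],"rotation":[0,0,-0.01745],"grip":0}
    - {"delta_pos":[0.276,0.088,0],"rotation":[0,0,-0.01745],"grip":0}
    - {"delta_pos":[0.282,0.064,0],"rotation":[0,0,-0.01745],"grip":0}
    - {"delta_pos":[0.282,0.064,0],"rotation":[0,0,-0.01745],"grip":0}
    - {"delta_pos":[0.282,0.064,0],"rotation":[0,0,-0.01745],"grip":0}
    - {"delta_pos":[0.282,0.064,0],"rotation":[0,0,-0.01745],"grip":0}
    - {"delta_pos":[0.282,0.064,0],"rotation":[0,0,-0.01745],"grip":0}
    - {"delta_pos":[0,0,0],"rotation":[0,0,0],"grip":0}
    - {"delta_pos":[0,0,0],"rotation":[0,0,0],"grip":0}
    - {"delta_pos":[0,0,0],"rotation":[0,0,0],"grip":0}

```text
time_s: 19.88
tcp_pos: [0.5671, 0.1614, 0.0891]
tool_rot: [[-0.148, 0.989, -0.002], [0.989, 0.148, 0.002], [0.003, -0.002, -1.0]]
ft_force: [-3.6, 0.5, 7.4]
width: 0.261
```

Call:
servo_tool:
  commands:
    - {"delta_pos":[0.285,0.045,0],"rotation":[0,0,-0.01745],"grip":0}
    - {"delta_pos":[0.285,0.045,0],"rotation":[0,0,-0.01745],"grip":0}
    - {"delta_pos":[0.285,0.035,0],"rotation":[0,0,-0.01745],"grip":0}
    - {"delta_pos":[0.285,0.03,0],"rotation":[0,0,-0.01745],"grip":0}
    - {"delta_pos":[0.285,0.03,0],"rotation":[0,0,-0.01745],"grip":0}
    - {"delta_pos":[0.285,0.03,0],"rotation":[0,0,-0.01745],"grip":0}
    - {"delta_pos":[0.24,0.02,0],"rotation":[0,0,-0.01745],"grip":0}
    - {"delta_pos":[0,0,0],"rotation":[0,0,0],"grip":0}
    - {"delta_pos":[0,0,0],"rotation":[0,0,0],"grip":0}
    - {"delta_pos":[0,0,0],"rotation":[0,0,0],"grip":0}

```text
time_s: 20.72
tcp_pos: [0.5878, 0.1643, 0.0891]
tool_rot: [[-0.027, 1.0, 0.0], [1.0, 0.027, 0.003], [0.003, 0.0, -1.0]]
ft_force: [-0.0, 3.0, 4.3]
width: 0.265
```

Call:
servo_tool:
  commands:
    - {"delta_pos":[-0.25,-0.02,0],"rotation":[0,0,0.0125],"grip":0}
    - {"delta_pos":[-0.25,-0.03,0],"rotation":[0,0,0.0125],"grip":0}
    - {"delta_pos":[-0.15,-0.02,0],"rotation":[0,0,0],"grip":0}
    - {"delta_pos":[0,0,0],"rotation":[0,0,0],"grip":0}
    - {"delta_pos":[0,0,0],"rotation":[0,0,0],"grip":0}

```text
time_s: 21.13
tcp_pos: [0.5823, 0.1637, 0.0891]
tool_rot: [[-0.053, 0.999, 0.003], [0.999, 0.053, 0.004], [0.004, 0.003, -1.0]]
ft_force: [3.5, 5.3, 1.5]
width: 0.265
```

Call:
servo_tool:
  commands:
    - {"delta_pos":[-0.25,-0.03,0],"rotation":[0,0,0],"grip":0}
    - {"delta_pos":[0,0,0],"rotation":[0,0,0],"grip":0}
    - {"delta_pos":[0,0,0],"rotation":[0,0,0],"grip":0}
    - {"delta_pos":[0,0,0],"rotation":[0,0,0],"grip":0}

```text
time_s: 21.47
tcp_pos: [0.5819, 0.1637, 0.0892]
tool_rot: [[-0.052, 0.999, 0.006], [0.999, 0.052, 0.005], [0.004, 0.006, -1.0]]
ft_force: [8.7, 6.2, -2.9]
width: 0.266
```

Call:
servo_tool:
  commands:
    - {"delta_pos":[-0.2,0.15,0],"rotation":[0,0,0],"grip":0}
    - {"delta_pos":[0,0,0],"rotation":[0,0,0],"grip":0}
    - {"delta_pos":[0,0,0],"rotation":[0,0,0],"grip":0}
    - {"delta_pos":[0,0,0],"rotation":[0,0,0],"grip":0}
    - {"delta_pos":[0,0,0],"rotation":[0,0,0],"grip":0}
    - {"delta_pos":[0,0,0],"rotation":[0,0,0],"grip":0}

```text
time_s: 21.97
tcp_pos: [0.5817, 0.1637, 0.0892]
tool_rot: [[-0.051, 0.999, 0.009], [0.999, 0.051, 0.002], [0.001, 0.009, -1.0]]
ft_force: [13.8, 2.1, -5.7]
width: 0.262
```

Run:
```python
from h import *
im=env.camera("side"); im2=env.camera("top"); 
o=np.hstack([cv2.resize(im[140:330,270:460],(400,400)),cv2.resize(im2[140:330,310:500],(400,400),interpolation=cv2.INTER_CUBIC)])
o=(255*(o/255.)**.6).astype(np.uint8)
cv2.imwrite("pics/a5.png",o); s=env.sense();print(s["tcp_pos"],s["width"],s["ft_force"],s["time_s"])
```

```text
[0.5816614  0.16368576 0.08922482] 0.26546078684537133 [14.00661375  2.57151416 -6.01779737] 22.0667
```

View pics/a5.png

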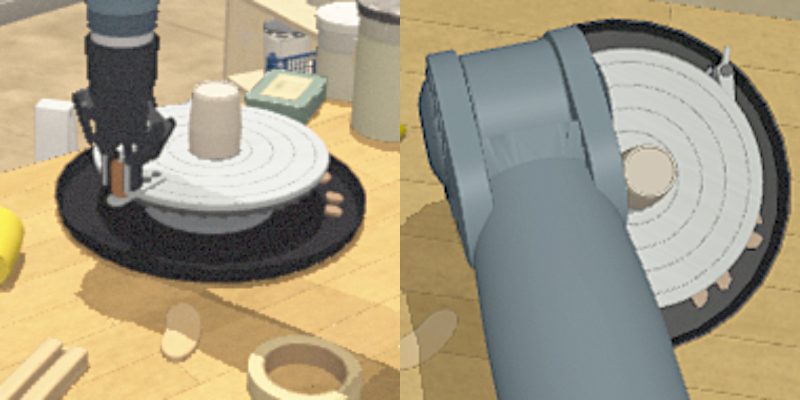

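Picture a5 shows the cup upright in the middle at left-crop (215,120), the chips in the tray, and the rib flat on the bench at (182,332). The knob is held and pressed back with about 14 N, so I'm handing in.

```bash
python3 -c "
from h import *
print(env.job_done())"
```

```text
the job is handed in; nothing more can be done
None
```

The job is handed in at about 22 s of the 72 s allowed. As far as my checks show, every step was met. The hand-in gives no verdict, so nothing outside my own checks confirms it.

- **Chips:** Two radial strokes with the rib pushed all four off the wheel head. The picture after the second stroke shows four in the drip tray, with no chip left on the head. One is partly hidden by the rim. Their heights were judged from the pictures, not measured.
- **Rib:** It lies flat on the bench, about 0.28 m from the axis.
- **Cup:** It stands upside down in the middle of the head in the last picture.
- **Wheel:** I first drew the lever back to the dead stop to fix the zero, then turned it to about 0.555 rad. Drawn back, it met the pawl at 29.8° (0.52 rad), which is the third stop. I worked these angles out from the tool position.
- **Final state:** The knob is still gripped (jaws about 22 mm apart) and pressed back on the pawl with about 14 N.

No check failed. The only disagreement was a few millimetres between the top and wrist cameras on where the rib block stood, and it did not affect the grasp.

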